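Set up the sprung carving rest and load the handle blank

TASK

Set up the carving rest: push its sprung leg over centre until it snaps to its inner stop, then lean on the leg's push bar against that stop with about 10 N for about a second to prove it holds (never push the leg with more than 25 N). Then lay the long square handle blank gently in the two forks, one on the post and one on the leg, roughly centred between them, and let go, leaving the loose things around the rest and the blank where they are.

Things in the scene. Friction and masses are not known exactly. Their poses are not given: they have to be found in the camera images.
- rest: The carving rest, fixed to the bench: wooden plank 310 x 100 x 20 mm. Origin at the centre of its underside; +x runs along the plank from the fixed post (at x = -100 mm) to the hinged leg, z up. Post and leg carry upward forks, 16 mm thick along x, 34 mm gap across y, flared prongs 14 mm high, 80 mm wide over all. The blank lies in both, along x, centred at x = 0, y = 0, z = 128 mm.
- post_seat (a point): Centre of the floor of the fork on the fixed post, 128 mm above the bench.
- leg_seat (a point): Centre of the floor of the fork on top of the leg, 95 mm from the hinge; it swings with the leg. With the leg snapped over it is 200 mm from post_seat along the rest's +x, at the same height.
- leg_hinge (a point): Centre of the leg's hinge, 35 mm above the bench at x = +120 mm of the rest; the hinge axis is the rest's y.
- leg_bar (a point): Nominal centre of the push bar on the leg's outer side, to be pushed toward the post: a free-turning roller, 14 mm in diameter, 76 mm long across the rest, 78 mm up the leg from the hinge, 46 mm outward; a clamped screw sets the real bar up to 9 mm nearer or farther out and 5 mm up or down: feel for it. 73 mm high at first, 121 mm at the inner stop. Prong tops at first: 129 mm high, 11 mm inward.
- leg (a joint): Angle of the leg. 0 = outer stop, leaning 35 deg away from the post (the start); 0.61 = upright; 0.82 = inner stop, leaning 12 deg toward the post. A hinge spring drives it to the outer stop below about 0.5 and to the inner stop above; the level push needed at the bar is about 8 to 12 N at first and falls to nothing there. Both stops are stiff.
- blank: Half-carved light wooden handle blank, loose on the bench: square section 26 x 26 mm, 232 mm long, with a round tenon 20 mm in diameter and 12 mm long at each end (256 mm over all), about 0.12 kg. Origin at the centre of its underside; its x runs along its length; the ends are alike.
- gouge_a: Bystander: a carving gouge, 220 mm long; leave it where it is.
- bowl: Bystander: a small wooden bowl, 100 mm across, 50 mm high; leave it where it is.
- offcut_a: Bystander: a wood offcut 90 x 35 x 28 mm; leave it where it is.
- offcut_b: Bystander: a wood offcut 60 x 45 x 22 mm; leave it where it is.
- brush: Bystander: a bench brush; leave it where it is.
- finial: Bystander: a small turned knob, 32 mm across and 36 mm high, standing on the rest's plank between post and leg; leave it where it is.

How it is judged:
By the outcome, as a careful person would: the job done as asked, in the order asked, and still so for the second after the job is handed in, with the robot touching nothing.
It also fails if it takes over 72 s, if anything falls off the work surface, if the arm or the gripper's body presses on something with over 40 N, if the wrist force passes 120 N, or if a joint passes its speed limit or range.

ROBOT

A 7-joint arm with a two-finger parallel gripper is mounted at the origin on the work surface. World frame = base frame: x ahead of the robot, y to its left, z up, the work surface at z = 0. Lengths are in m, angles in rad, forces in N, time in s.
With the tool pointing down it reaches from about 0.425 to 1.025 m from the base axis. Payload 9.4 kg.
Tool frame: the origin (TCP) lies midway between the tips of the shut fingers; the grasp point (between the pads) lies 19 mm behind it; z points along the fingers, y is the direction in which the jaws open and shut (so a half turn about z gives the same grasp; the last joint's range is limited). The gripper opens to 85 mm and grips with 20 to 120 N. Pads are 22 mm wide; open, the fingers measure 114 mm over their backs; the gripper's body (76 mm by 85 mm) begins 54 mm behind the grasp point. The pads swing forward as they close: fully open they stand 13 mm farther back than shut.
Start: joints at [-0.077, 0.599, -0.003, 1.599, 0.002, 0.943, -0.08], TCP at [0.725, -0, 0.231] pointing down, gripper open.
Joint ranges: [-2.57, 2.57], [-0.35, 1.97], [-1.29, 1.29], [0.11, 2.56], [-1.05, 4.19], [0.11, 1.86], [-2.63, 2.63]. Speed limits (rad/s): [2.22, 2.22, 3.01, 3.01, 3.14, 3.14, 3.14].

INTERFACE

Orientations are given as a rotation vector (axis times angle).
In Python, from bench import robot gives the robot as it stands.
- The arm moves only by the shell command python3 -m jog 'ROWS' [OPENING]. ROWS is JSON, a list of rows, each a list of 2 entries, a list of its own where there are three numbers: the shift along the tool's x, y, z in mm, then the turn, a rotation vector about the tool's x, y, z in degrees. In form: [[[x, y, z], [ax, ay, az]], ...]. A call has 1 to 12 rows; each row shifts and turns the commanded pose from where the row before left it, along the tool's axes as they then stand; what a row does not reach is not made up. A row lasts 1/8 s, in which the tool goes at most 62.5 mm and 10.7 degrees, less where a joint would pass 70% of its speed; a pose out of reach is approached as far as the arm can. A call is refused whole if a number of a shift passes 62.5 or a number of a turn 10.7, either way. A call with a gripper value outside its range is refused whole. OPENING is the finger opening in mm, from 0 to 85.4, set as the call begins (- or left out, the last holds). The fingers move at their own pace and stop on an object; the grip force is fixed at half the most. Time passes only in rows, so rows that do not move let the fingers close. It gives the time, the measured TCP pose, the force and the opening at its end, in the units of the state.
- robot.get_obs(): the state, without advancing time (a new reading comes with each control period).
- robot.snapshot(name): name is "scene" or "side" or "wrist"; returns (picture, depth): 480x640x3 uint8, red, green, blue; 480x640 float32, m along the optical axis (not along the pixel's ray), 0 where there is no reading.
- robot.camera_info(name): a dict with "vertical_fov" (degrees; the focal length in pixels is half the picture's height over the tangent of half this angle, whatever the lens; pixels are square), "cx", "cy" (the principal point, pixels), "R" (3x3) and "t" (3): a world point X has camera coordinates R X + t. Camera axes: x right, y down, z forward; pixel columns grow to the right and rows downward; lengths in m; the calibration is good to about 2 mm. A picture is of the moment at which its call begins: read the wrist's pose just before it. camera_info takes no time and is no camera call; for the wrist camera it gives the pose at the moment of the call.
- robot.sign_off(): hands the job in, once; it reports no verdict.
The state is a dict: "time_s": time; "q": joint angles; "qvel": joint speeds; "tau": joint torques, N m; "ee_pos": TCP position; "ee_rot": TCP orientation; "ft_force": force on the tool from outside, world axes, zero at the start; "torque": the same for the moment, N m; "grip_width": finger opening in m.
Only numpy, scipy, OpenCV 4.12 (cv2) and the standard library are available. Lean on these libraries where they do the work, as an engineer would, in place of code of your own. Each camera call takes 0.05 s, during which the arm holds its last target.

## Working session

There is one attempt and no reset: what is moved stays moved. The work goes in short steps, Python scripts to look and compute and a shell command to move; the robot and the scene stay as the last step left them, time stands still between calls to the robot, and variables do not carry over. Pictures are saved under pics/ and viewed, and the job is handed in when it is done.

```bash
ls; mkdir -p pics; cat > h.py <<'E'
import numpy as np, cv2
from scipy.spatial.transform import Rotation as Rn
from bench import robot
def snap(name,fn):
    o=robot.get_obs(); ci=robot.camera_info(name); p,d=robot.snapshot(name)
    cv2.imwrite(f'pics/{fn}.png',p[:,:,::-1]); np.savez(f'pics/{fn}.npz',p=p,d=d,R=ci['R'],t=ci['t'],f=240/np.tan(np.radians(ci['vertical_fov'])/2),cx=ci['cx'],cy=ci['cy'])
def load(fn): return np.load(f'pics/{fn}.npz')
def pt(L,u,v,z=None):
    R,t,f=L['R'],L['t'],float(L['f']); r=np.array([(u-L['cx'])/f,(v-L['cy'])/f,1.])
    if z is None:
        d=float(np.median(L['d'][int(v)-1:int(v)+2,int(u)-1:int(u)+2])); return R.T@(r*d-t)
    c=-R.T@t; w=R.T@r; return c+w*(z-c[2])/w[2]
def crop(fn,x0,y0,w,h,k,out):
    p=cv2.imread(f'pics/{fn}.png')[y0:y0+h,x0:x0+w]; cv2.imwrite(f'pics/{out}.png',cv2.resize(p,None,fx=k,fy=k,interpolation=cv2.INTER_CUBIC))
E
python3 - <<'E'
from h import *
for n in ("scene","side","wrist"): snap(n,n+"0"); L=load(n+"0"); print(n,L['f'],L['cx'],L['cy'],-L['R'].T@L['t'])
print(robot.get_obs())
E
```

```text
pics
scene 563.4378849195043 318.35657877024374 232.65158306735532 [1.23472912 0.10077501 0.8860992 ]
side 472.53108068548676 319.15495766326967 239.45251949344663 [ 0.23000097 -0.90610103  0.66425243]
wrist 332.73667508932556 311.58114219674667 242.1101306264097 [0.72527962 0.08250659 0.37357962]
{'time_s': 0.15, 'q': array([-0.07669313,  0.59994715, -0.00254547,  1.59993256,  0.00180218,
        0.94289611, -0.07978079]), 'qvel': array([ 0.00150656, -0.00153803,  0.00040212, -0.00032095,  0.00100071,
       -0.0024122 ,  0.0010376 ]), 'tau': array([ 2.03994307e-03, -7.76993966e+01,  1.56661626e+00, -2.58236039e+01,
        1.25704729e-02,  6.78423472e-03, -1.49589243e-05]), 'ee_pos': array([ 7.24654027e-01, -1.10286546e-05,  2.30615964e-01]), 'ee_rot': array([-2.22082870e+00, -2.22099233e+00,  1.43210420e-03]), 'ft_force': array([-0.04948162, -0.84600036, -0.27234119]), 'torque': array([ 0.03775104, -0.00843997,  0.01266755]), 'grip_width': 0.08502667707525467}
```

View pics/scene0.png

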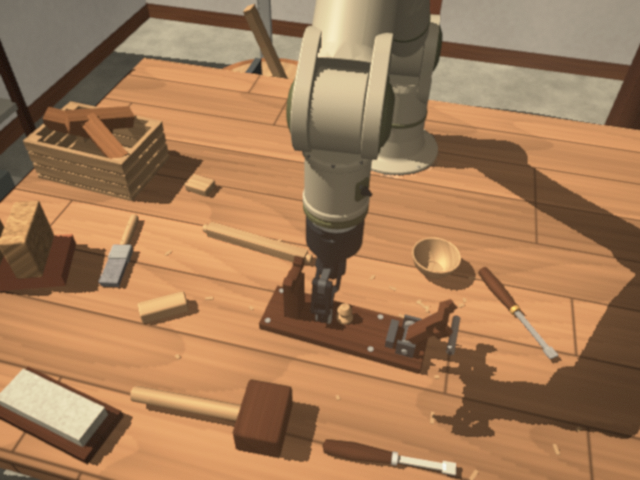

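View pics/side0.png

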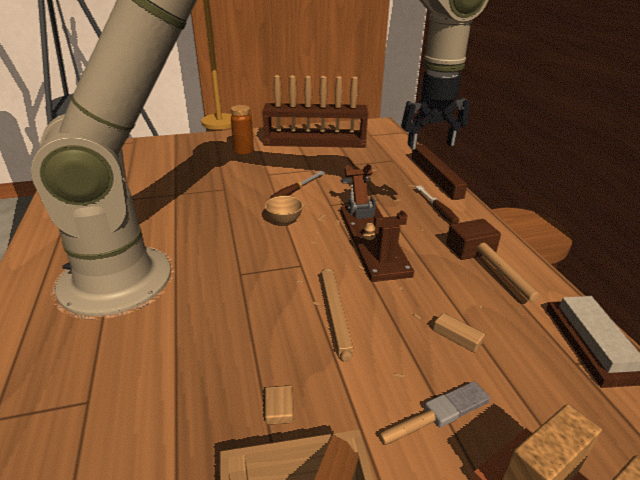

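View pics/wrist0.png

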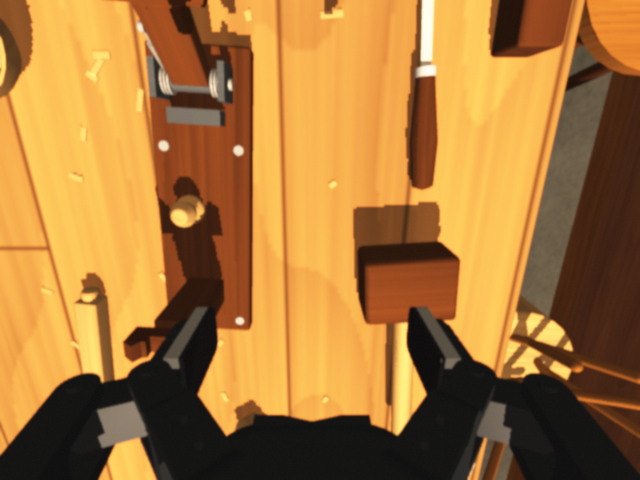

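```bash
python3 - <<'E'
from h import *
crop('scene0',250,250,230,130,3.4,'c1'); crop('side0',310,150,110,210,3,'c2')
L=load('wrist0')
for n,u,v,z in [('pl TL?',250,328,.02),('pl top R',252,47,.02),('screw',163,146,.02),('screw',238,150,.02),('screwbr',239,321,.02),('finial',184,212,.056)]: print(n,pt(L,u,v,z),pt(L,u,v))
E
```

```text
pl TL? [ 0.64901666 -0.14890522  0.02      ] [ 0.64488674 -0.16143705  0.00085232]
pl top R [0.66926367 0.15549072 0.02      ] [0.66621653 0.15946089 0.00076606]
screw [0.57305235 0.06644808 0.02      ] [0.57381815 0.06652886 0.02177872]
screw [0.64945962 0.06243456 0.02      ] [0.64973934 0.06250861 0.02130444]
screwbr [ 0.63618586 -0.13901427  0.02      ] [ 0.63658386 -0.13802468  0.02157954]
finial [0.60013649 0.00598456 0.056     ] [0.59995885 0.00587594 0.05554921]
```

View pics/c1.png

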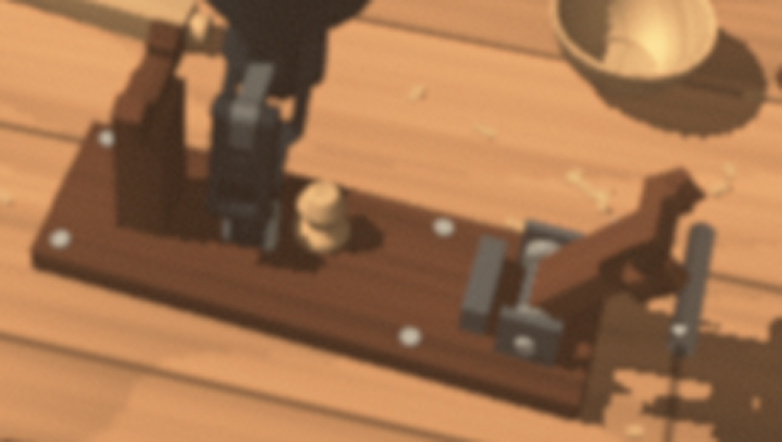

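View pics/c2.png

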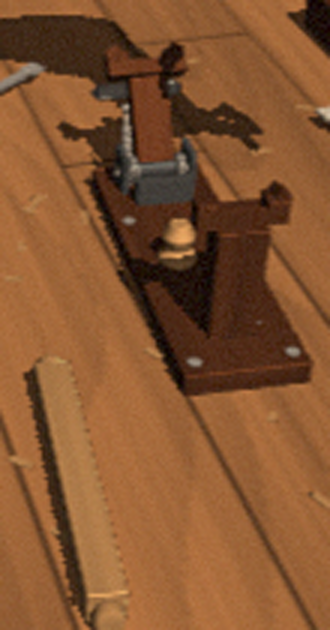

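```bash
python3 - <<'E'
from h import *
L=load('scene0')
for n,u,v,z in [('sA',106,138,.021),('sB',60,238,.021),('sC',443,227,.021),('sD',409,336,.021),('cornBL',36,252,.02),('cornTL',95,124,.02),('cornBR',580,406,.02),('barnear',680,330,.07),('barfar',700,230,.07),('fin',320,188,.056)]: u=250+u/3.4;v=250+v/3.4;print(n,pt(L,u,v,z),pt(L,u,v))
L=load('side0')
for n,u,v,z in [('sA',195,362,.021),('sB',293,352,.021),('sC',129,220,.021),('cornL',187,378,.02),('cornR',309,362,.02),
 ('blank near top L',85,598,.026),('blank near top R',129,592,.026),('far L',38,367,.026),('farR',68,362,.026)]: u=310+u/3;v=150+v/3;print(n,pt(L,u,v,z),pt(L,u,v))
L=load('wrist0')
for n,u,v,z in [('blank far tenon',91,296,.013),('L',76,304,.026),('R',102,304,.026)]: print(n,pt(L,u,v,z),pt(L,u,v))
L=load('scene0')
for n,u,v,z in [('blank tenon far',205,230,.013),('nearTop',309,250,.026)]: print(n,pt(L,u,v,z),pt(L,u,v))
crop('scene0',190,210,140,70,5,'c3')
crop('side0',310,260,60,110,5.4,'c4')
E
```

```text
sA [ 0.56287775 -0.13376561  0.021     ] [ 0.56205174 -0.13405396  0.01993641]
sB [ 0.63766806 -0.1373884   0.021     ] [ 0.63799597 -0.1372576   0.02147512]
sC [0.5750081  0.06659034 0.021     ] [0.57364332 0.06651962 0.01921035]
sD [0.65049223 0.06147769 0.021     ] [0.64947318 0.06140915 0.01949105]
cornBL [ 0.64942136 -0.1474709   0.02      ] [ 0.64813684 -0.1480157   0.01809924]
cornTL [ 0.55369981 -0.143338    0.02      ] [ 0.55183752 -0.14400553  0.01763164]
cornBR [0.66887269 0.15497505 0.02      ] [0.6656319  0.15528547 0.01503965]
barnear [0.6446699  0.19532975 0.07      ] [0.65207862 0.19414253 0.08024685]
barfar [0.57899975 0.20011297 0.07      ] [0.58731534 0.19885323 0.08034931]
fin [ 0.59320405 -0.00146974  0.056     ] [ 0.59284885 -0.00152635  0.05554038]
sA [ 0.56169965 -0.13382472  0.021     ] [ 0.56179721 -0.13359759  0.02081081]
sB [ 0.63728914 -0.13946272  0.021     ] [ 0.63737751 -0.13929639  0.02086043]
sC [0.57431588 0.0662513  0.021     ] [0.57461588 0.06709851 0.02043954]
cornL [ 0.55002303 -0.14923412  0.02      ] [ 0.551547   -0.14562988  0.01693203]
cornR
[... 161 characters left out ...]
1765754]
blank near top R [ 0.44334889 -0.34359281  0.026     ] [ 0.45162751 -0.32176562  0.00123368]
far L [ 0.44551991 -0.11864887  0.026     ] [ 0.44577853 -0.1177039   0.02523408]
farR [ 0.46840713 -0.11804415  0.026     ] [ 0.46910789 -0.11572779  0.02412396]
blank far tenon [ 0.45753681 -0.10855481  0.013     ] [ 0.46386233 -0.10404091  0.02151883]
L [ 0.44725328 -0.11218814  0.026     ] [ 0.44746489 -0.11203995  0.02626455]
R [ 0.47790363 -0.11220109  0.026     ] [ 0.46855621 -0.11955837  0.01286627]
blank tenon far [ 0.43619094 -0.3481287   0.013     ] [ 0.43926979 -0.3463979   0.01636633]
nearTop [ 0.44650742 -0.10827273  0.026     ] [ 4.22646546e-01 -1.14600976e-01 -3.67331446e-05]
```

View pics/c3.png

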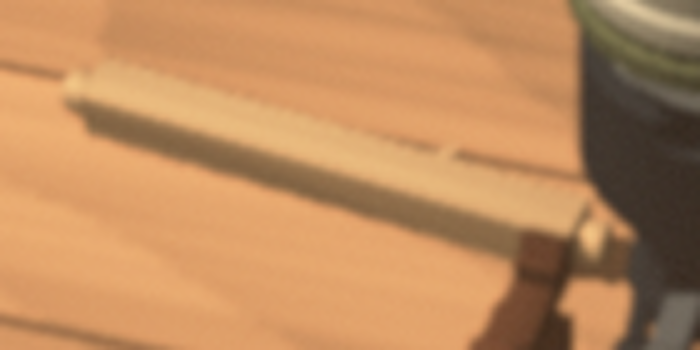

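View pics/c4.png

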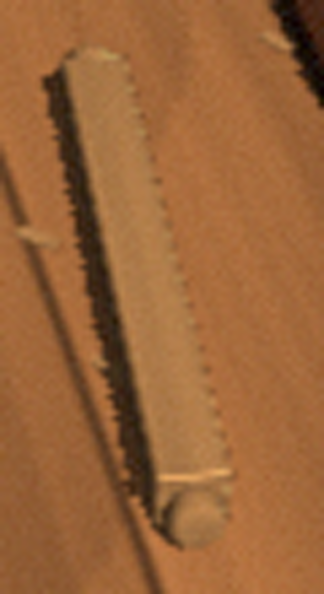

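```bash
python3 -m jog '[[[15,-26,-5],[0,0,0]],[[15,-26,-5],[0,0,0]],[[15,-26,-5],[0,0,0]],[[15,-26,-5],[0,0,0]],[[0,0,0],[0,0,0]]]' 0; python3 - <<'E'
from h import *
snap('wrist','w1');snap('side','s1');snap('scene','sc1')
o=robot.get_obs();print(o['ee_pos'],o['ft_force'])
crop('side','0','0',0,0,1,'x') if 0 else None
crop('s1',310,140,130,150,4,'s1c')
E
```

```text
time_s: 0.78
ee_pos: [0.6195, 0.0615, 0.2518]
ee_rot: [-2.218, -2.224, -0.0]
ft_force: [0.0, -0.5, 0.6]
grip_width: 0.0003
[0.62162094 0.05948829 0.25119748] [ 4.43089057e-04 -6.14754863e-01  2.54299731e-01]
```

View pics/w1.png

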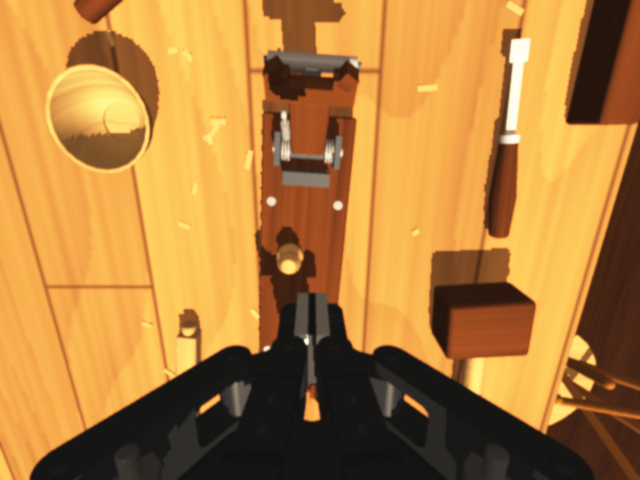

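View pics/s1c.png

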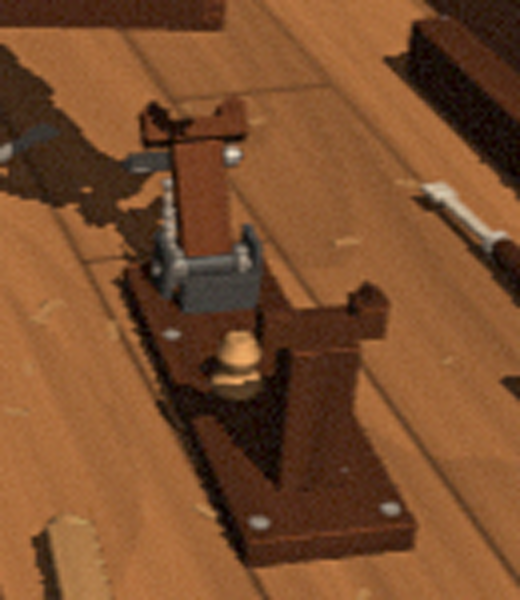

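View pics/sc1.png

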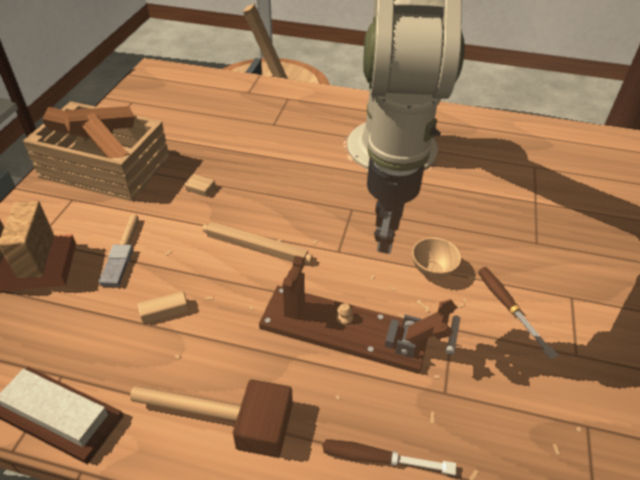

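```bash
python3 - <<'E'
from h import *
crop('w1',250,30,120,160,4.5,'w1c'); crop('sc1',370,280,110,100,6,'sc1c')
L=load('w1')
R=L['R'];t=L['t'];f=float(L['f'])
def cloud(fn):
    L=load(fn);d=L['d'];v,u=np.mgrid[:480,:640];P=np.stack([(u-L['cx'])/L['f']*d,(v-L['cy'])/L['f']*d,d],-1)-L['t'];return P@L['R'],d>0
ex=np.array([.0619,.998]);ey=np.array([-.998,.0619]);o=np.array([.6085,.005])
for fn in('w1','sc1','s1'):
    P,m=cloud(fn);Q=P[m];x=(Q[:,:2]-o)@ex;y=(Q[:,:2]-o)@ey
    s=(x>.15)&(x<.24)&(abs(y)<.05)&(Q[:,2]>.05)
    print(fn,s.sum())
    k=s&(x>.188)
    if k.sum(): print(' bar x pct',np.percentile(x[k],[1,10,50,90,99]),'z',np.percentile(Q[k,2],[1,10,50,90,99]),'y',y[k].min(),y[k].max())
    k=s&(Q[:,2]>.11)
    if k.sum(): print(' prong x',np.percentile(x[k],[2,50,98]),'z',Q[k,2].max(),'y',np.percentile(y[k],[1,99]))
    k=(x>-.13)&(x<-.07)&(abs(y)<.06)&(Q[:,2]>.115)&(Q[:,2]<.16)
    if k.sum(): print(' post x',np.percentile(x[k],[2,50,98]),'z',np.percentile(Q[k,2],[2,50,98]),'y',np.percentile(y[k],[1,99]))
E
```

```text
w1 5214
 bar x pct [0.18822823 0.18950862 0.19461161 0.19898217 0.20038978] z [0.0763975  0.07875337 0.08123762 0.08274801 0.11704125] y -0.04161574674953492 0.042263551809453244
 prong x [0.15879124 0.17007473 0.18639719] z 0.13001747673862268 y [-0.03423056  0.03507067]
 post x [-0.10834591 -0.10047796 -0.09245209] z [0.12772063 0.13654541 0.14015834] y [-0.02273683 -0.01390052]
sc1 1012
 bar x pct [0.18814966 0.18916697 0.19369515 0.19853222 0.19977405] z [0.07129749 0.07597135 0.07989011 0.08186314 0.08419186] y -0.04194831245056711 0.03930332589854744
 prong x [0.15925032 0.17067904 0.18610692] z 0.12847214868288945 y [-0.034959    0.03556166]
 post x [-0.10870166 -0.09878272 -0.09238147] z [0.11585141 0.12907557 0.14234854] y [-0.03519385  0.03389365]
s1 385
 bar x pct [0.1883644  0.18906407 0.19081175 0.19442228 0.1981056 ] z [0.06942379 0.07278119 0.07996366 0.0823751  0.08368241] y -0.040667937219777905 0.041677516091164636
 prong x [0.1555058  0.1652944  0.17708395] z 0.12932439592676165 y [-0.03443372  0.03543039]
 post x [-0.11325566 -0.10783817 -0.09246617] z [0.11533592 0.12802964 0.14277387] y [-0.03408039  0.03571587]
```

View pics/w1c.png

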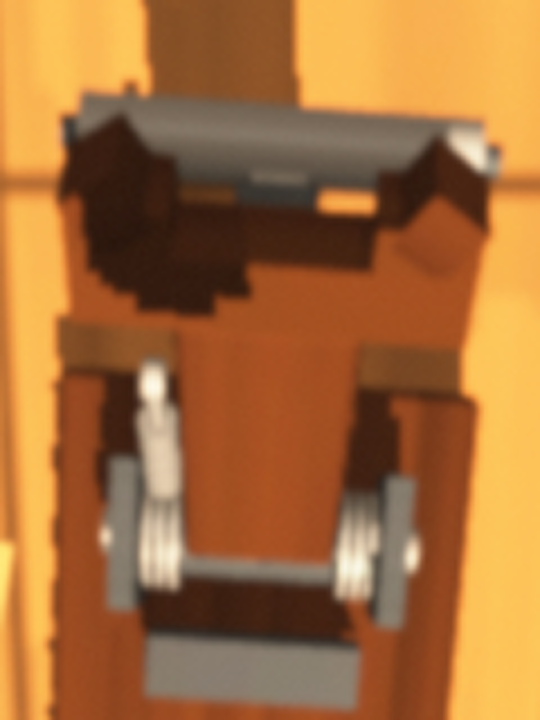

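View pics/sc1c.png

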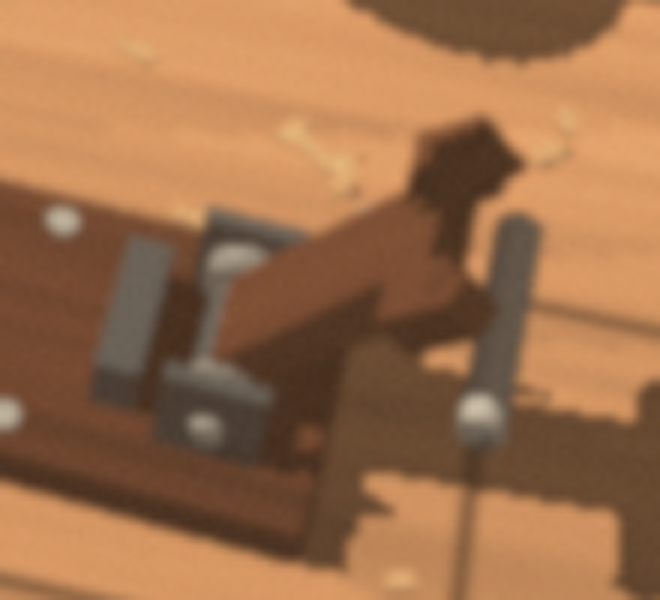

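```bash
cat >> h.py <<'E'
ex=np.array([.0619,.998,0]);ey=np.array([-.998,.0619,0]);org=np.array([.6085,.005,0])
def st():
    o=robot.get_obs();R=Rn.from_rotvec(o['ee_rot']).as_matrix();p=o['ee_pos'];d=p-org
    print('t',round(o['time_s'],2),'rest mm',np.round([d@ex*1e3,d@ey*1e3,p[2]*1e3],1),'ee',np.round(p,4),'F rest',np.round([o['ft_force']@ex,o['ft_force']@ey,o['ft_force'][2]],2),'w',round(o['grip_width']*1e3,1)); return p,R
def go(tgt,inrest=True):
    p,R=st(); 
    if inrest: tgt=org+ex*tgt[0]/1e3+ey*tgt[1]/1e3+np.array([0,0,tgt[2]/1e3])
    print('tool shift mm',np.round(R.T@(np.array(tgt)-p)*1e3,1),'tool z',np.round(R[:,2],3),'x',np.round(R[:,0],3))
E
python3 -m jog '[[[30,0,0],[0,0,3.55]],[[45,2,0],[0,0,0]],[[45,2,0],[0,0,0]],[[45,2,0],[0,0,0]],[[25,0,0],[0,0,0]],[[0,0,0],[0,-8.3,0]],[[0,0,0],[0,-8.3,0]],[[0,0,0],[0,-8.4,0]],[[0,0,0],[0,0,0]]]'; python3 -c "
from h import *
go([255,0,60])"
```

```text
time_s: 2.05
ee_pos: [0.6362, 0.252, 0.249]
ee_rot: [2.042, 1.928, -0.456]
ft_force: [-0.2, 0.3, 0.1]
grip_width: 0.0004
t 2.05 rest mm [248.2 -12.3 249. ] ee [0.6362 0.252  0.249 ] F rest [0.34 0.2  0.13] w 0.4
tool shift mm [ 86.2 -11.8 168.4] tool z [-0.027 -0.422 -0.906] x [ 0.051  0.905 -0.423]
```

```bash
python3 -c "
from h import *
go([232,0,50])"; python3 -m jog '[[[16,-2,39],[0,0,0]],[[16,-2,39],[0,0,0]],[[16,-2,39],[0,0,0]],[[16,-2,39],[0,0,0]],[[0,0,0],[0,0,0]],[[0,0,0],[0,0,0]]]'; python3 -c "
from h import *
go([222,0,48.6])"
```

```text
t 2.05 rest mm [248.2 -12.3 249. ] ee [0.6362 0.252  0.249 ] F rest [0.34 0.2  0.13] w 0.4
tool shift mm [ 69.5 -11.9 187.2] tool z [-0.027 -0.422 -0.906] x [ 0.051  0.905 -0.423]
time_s: 2.8
ee_pos: [0.6298, 0.2408, 0.0846]
ee_rot: [2.049, 1.921, -0.451]
ft_force: [-0.1, -0.4, 0.6]
grip_width: -0.0002
t 2.8 rest mm [236.7  -6.7  84.6] ee [0.6298 0.2408 0.0846] F rest [-0.43  0.04  0.57] w -0.2
tool shift mm [ 1.8 -6.7 38.9] tool z [-0.025 -0.42  -0.907] x [ 0.059  0.905 -0.421]
```

```bash
python3 -m jog '[[[2,-4,19],[0,0,0]],[[2,-3,19],[0,0,0]],[[0,0,0],[0,0,0]],[[0,0,0],[0,0,0]]]'; python3 -c "
from h import *
st(); snap('scene','sc2'); snap('side','s2'); crop('sc2',370,200,150,180,4,'sc2c'); crop('s2',300,120,130,120,4,'s2c')"
```

```text
time_s: 3.3
ee_pos: [0.6219, 0.2305, 0.0486]
ee_rot: [2.047, 1.922, -0.45]
ft_force: [-0.4, 0.1, 0.2]
grip_width: -0.0002
t 3.3 rest mm [225.8   0.6  48.6] ee [0.6219 0.2305 0.0486] F rest [0.07 0.4  0.24] w -0.2
```

View pics/sc2c.png

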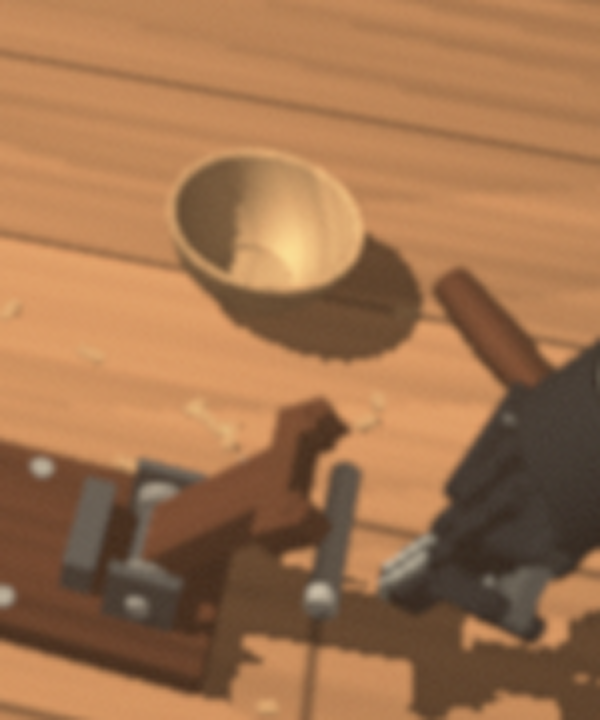

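View pics/s2c.png

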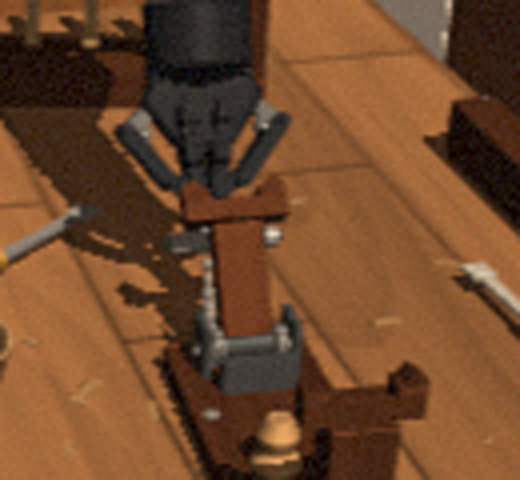

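```bash
python3 -m jog '[[[-6,0,0],[0,0,0]],[[-6,0,0],[0,0,0]],[[-4,0,0],[0,0,0]],[[-2,0,0],[0,0,0]],[[0,0,0],[0,0,0]]]'; python3 -c "
from h import *
st()";python3 -m jog '[[[-2,0,0],[0,0,0]],[[-1,0,0],[0,0,0]],[[0,0,0],[0,0,0]]]'; python3 -c "
from h import *
st()"; python3 -m jog '[[[-1,0,0],[0,0,0]],[[-1,0,0],[0,0,0]],[[0,0,0],[0,0,0]]]'; python3 -c "
from h import *
st()"
```

```text
time_s: 4.03
ee_pos: [0.6197, 0.2135, 0.0544]
ee_rot: [2.046, 1.923, -0.454]
ft_force: [-0.3, -0.1, -0.1]
grip_width: 0.0002
t 4.03 rest mm [208.8   1.8  54.4] ee [0.6197 0.2135 0.0544] F rest [-0.14  0.3  -0.06] w 0.2
time_s: 4.4
ee_pos: [0.6195, 0.2109, 0.0556]
ee_rot: [2.046, 1.923, -0.454]
ft_force: [0.1, -0.3, 0.2]
grip_width: -0.0001
t 4.4 rest mm [206.1   1.8  55.6] ee [0.6195 0.2109 0.0556] F rest [-0.27 -0.09  0.19] w -0.1
time_s: 4.78
ee_pos: [0.6194, 0.21, 0.0562]
ee_rot: [2.046, 1.924, -0.452]
ft_force: [0.0, 3.6, -1.8]
grip_width: -0.0001
t 4.78 rest mm [205.3   1.8  56.2] ee [0.6194 0.21   0.0562] F rest [ 3.64  0.2  -1.79] w -0.1
```

```bash
python3 -m jog '[[[-2.4,0,-1.8],[0,0,0]],[[-2.4,0,-1.8],[0,0,0]],[[-2.4,0,-1.8],[0,0,0]],[[-2.4,0,-1.6],[0,0,0]]]'; python3 -c "
from h import *
st()"; python3 -m jog '[[[-2.5,0,-1.5],[0,0,0]],[[-2.5,0,-1.5],[0,0,0]],[[-2.6,0,-1.4],[0,0,0]]]'; python3 -c "
from h import *
st()"
```

```text
time_s: 5.28
ee_pos: [0.619, 0.2036, 0.067]
ee_rot: [2.046, 1.923, -0.453]
ft_force: [-0.4, 4.3, -1.8]
grip_width: 0.0002
t 5.28 rest mm [198.9   1.8  67. ] ee [0.619  0.2036 0.067 ] F rest [ 4.28  0.68 -1.79] w 0.2
time_s: 5.65
ee_pos: [0.6187, 0.1978, 0.0742]
ee_rot: [2.046, 1.922, -0.454]
ft_force: [-0.4, 4.1, -0.1]
grip_width: 0.0002
t 5.65 rest mm [193.    1.8  74.2] ee [0.6187 0.1978 0.0742] F rest [ 4.06  0.67 -0.06] w 0.2
```

```bash
python3 -m jog '[[[-2.8,0,-1],[0,0,0]],[[-2.8,0,-1],[0,0,0]],[[-2.8,0,-0.8],[0,0,0]],[[-2.9,0,-0.7],[0,0,0]]]'; python3 -c "
from h import *
st()"; python3 -m jog '[[[-2.9,0,-0.6],[0,0,0]],[[-3,0,-0.5],[0,0,0]],[[-3,0,-0.4],[0,0,0]]]'; python3 -c "
from h import *
st()"
```

```text
time_s: 6.15
ee_pos: [0.6181, 0.1892, 0.0821]
ee_rot: [2.046, 1.922, -0.454]
ft_force: [-0.8, 0.1, -1.3]
grip_width: 0.0
t 6.15 rest mm [184.4   1.8  82.1] ee [0.6181 0.1892 0.0821] F rest [ 0.09  0.79 -1.32] w 0.0
time_s: 6.52
ee_pos: [0.6176, 0.1817, 0.0872]
ee_rot: [2.046, 1.922, -0.454]
ft_force: [-0.8, 1.2, -1.3]
grip_width: -0.0
t 6.53 rest mm [176.9   1.8  87.2] ee [0.6176 0.1817 0.0872] F rest [ 1.12  0.91 -1.32] w -0.0
```

```bash
python3 -m jog '[[[-2.9,0,-0.2],[0,0,0]],[[-2.9,0,0],[0,0,0]],[[0,0,0],[0,0,0]]]'; python3 -c "
from h import *
st(); snap('scene','sc3'); crop('sc3',360,200,150,180,4,'sc3c')"
```

```text
time_s: 6.9
ee_pos: [0.6175, 0.1764, 0.0899]
ee_rot: [2.046, 1.922, -0.454]
ft_force: [0.6, 0.6, 0.7]
grip_width: -0.0001
t 6.9 rest mm [171.6   1.6  89.9] ee [0.6175 0.1764 0.0899] F rest [ 0.6  -0.61  0.69] w -0.1
```

View pics/sc3c.png

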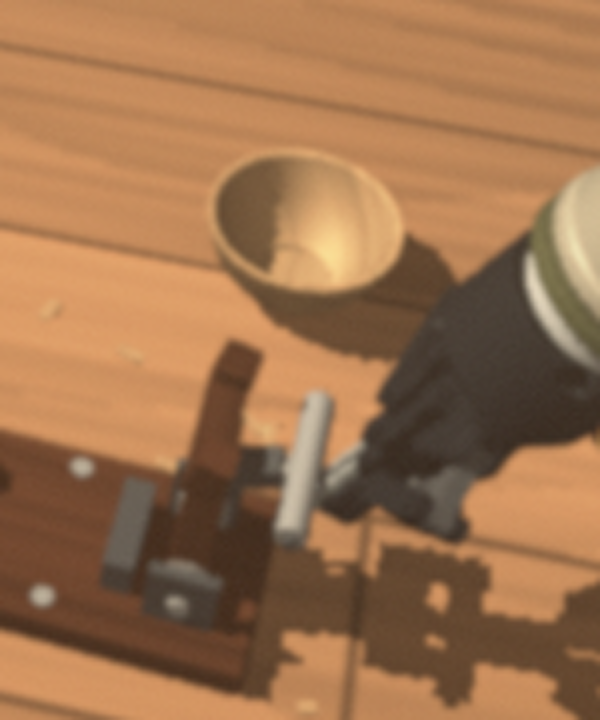

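```bash
python3 -m jog '[[[-4,0,0],[0,0,0]],[[-4,0,0],[0,0,0]],[[-4,0,0],[0,0,0]],[[-2,0,0],[0,0,0]],[[0,0,0],[0,0,0]]]'; python3 -c "
from h import *
st()"; python3 -m jog '[[[-1.5,0,0],[0,0,0]],[[-1,0,0],[0,0,0]],[[0,0,0],[0,0,0]]]'; python3 -c "
from h import *
st()";
```

```text
time_s: 7.58
ee_pos: [0.6167, 0.1642, 0.0958]
ee_rot: [2.046, 1.923, -0.453]
ft_force: [-0.5, 0.1, -0.0]
grip_width: -0.0001
t 7.58 rest mm [159.4   1.7  95.8] ee [0.6167 0.1642 0.0958] F rest [ 0.02  0.52 -0.01] w -0.1
time_s: 7.95
ee_pos: [0.6164, 0.162, 0.0967]
ee_rot: [2.046, 1.923, -0.454]
ft_force: [0.7, 0.1, 0.3]
grip_width: -0.0
t 7.95 rest mm [157.2   1.8  96.7] ee [0.6164 0.162  0.0967] F rest [ 0.15 -0.65  0.33] w -0.0
```

```bash
python3 -m jog '[[[-1,0,0],[0,0,0]],[[-1,0,0],[0,0,0]],[[0,0,0],[0,0,0]]]'; python3 -c "
from h import *
st()"; python3 -m jog '[[[-1,0,0],[0,0,0]],[[0,0,0],[0,0,0]]]'; python3 -c "
from h import *
st()";
```

```text
time_s: 8.32
ee_pos: [0.6163, 0.1602, 0.0976]
ee_rot: [2.046, 1.923, -0.454]
ft_force: [0.4, -0.2, 0.9]
grip_width: 0.0002
t 8.32 rest mm [155.4   1.8  97.6] ee [0.6163 0.1602 0.0976] F rest [-0.19 -0.36  0.92] w 0.2
time_s: 8.57
ee_pos: [0.6163, 0.1593, 0.098]
ee_rot: [2.046, 1.923, -0.454]
ft_force: [0.4, 0.7, 0.7]
grip_width: -0.0001
t 8.57 rest mm [154.5   1.8  98. ] ee [0.6163 0.1593 0.098 ] F rest [ 0.71 -0.34  0.66] w -0.1
```

```bash
python3 -m jog '[[[-1,0,0],[0,0,0]],[[0,0,0],[0,0,0]]]'; python3 -c "
from h import *
st()"; python3 -m jog '[[[-0.7,0,0],[0,0,0]],[[0,0,0],[0,0,0]]]'; python3 -c "
from h import *
st()";
```

```text
time_s: 8.82
ee_pos: [0.6162, 0.1584, 0.0984]
ee_rot: [2.046, 1.923, -0.454]
ft_force: [-0.3, -1.0, 0.6]
grip_width: -0.0001
t 8.82 rest mm [153.6   1.8  98.4] ee [0.6162 0.1584 0.0984] F rest [-1.05  0.28  0.57] w -0.1
time_s: 9.07
ee_pos: [0.6162, 0.1579, 0.0987]
ee_rot: [2.046, 1.923, -0.454]
ft_force: [-0.1, -0.5, -0.2]
grip_width: -0.0001
t 9.07 rest mm [153.    1.8  98.7] ee [0.6162 0.1579 0.0987] F rest [-0.46  0.05 -0.17] w -0.1
```

```bash
python3 -m jog '[[[-0.8,0,0],[0,0,0]],[[0,0,0],[0,0,0]]]'; python3 -c "
from h import *
st()"; python3 -m jog '[[[-0.8,0,0],[0,0,0]],[[0,0,0],[0,0,0]]]'; python3 -c "
from h import *
st();snap('side','s4');snap('scene','sc4');crop('sc4',340,200,150,180,4,'sc4c')";
```

```text
time_s: 9.32
ee_pos: [0.6162, 0.1578, 0.0989]
ee_rot: [2.046, 1.924, -0.452]
ft_force: [0.1, 2.7, -1.6]
grip_width: 0.0003
t 9.32 rest mm [153.    1.8  98.9] ee [0.6162 0.1578 0.0989] F rest [ 2.69  0.07 -1.57] w 0.3
time_s: 9.57
ee_pos: [0.6162, 0.1578, 0.0991]
ee_rot: [2.046, 1.925, -0.451]
ft_force: [-0.0, 5.8, -2.5]
grip_width: -0.0006
t 9.57 rest mm [152.9   1.8  99.1] ee [0.6162 0.1578 0.0991] F rest [ 5.8   0.37 -2.5 ] w -0.6
```

View pics/sc4c.png

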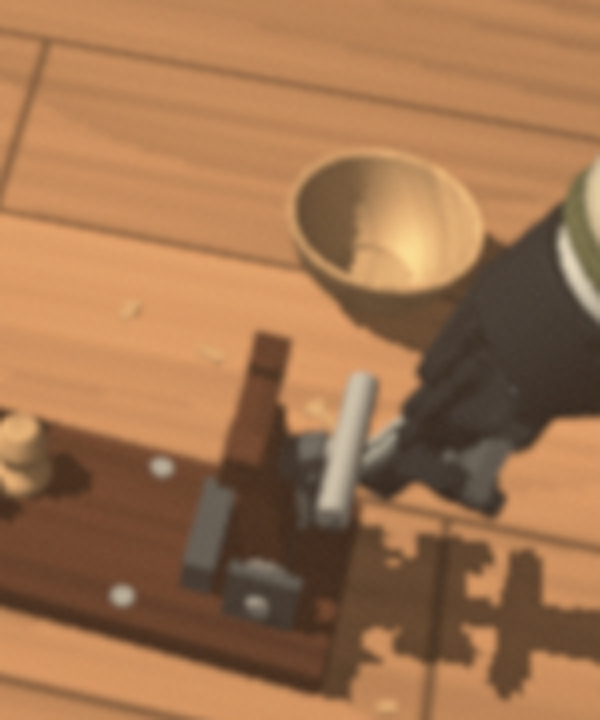

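```bash
python3 -m jog '[[[-0.5,0,0],[0,0,0]],[[-0.5,0,0],[0,0,0]],[[0,0,0],[0,0,0]]]'; python3 -c "
from h import *
st()"; python3 -m jog '[[[0,0,0],[0,0,0]],[[0,0,0],[0,0,0]],[[0,0,0],[0,0,0]],[[0,0,0],[0,0,0]]]'; python3 -c "
from h import *
st()";
```

```text
time_s: 10.05
ee_pos: [0.6162, 0.1578, 0.0993]
ee_rot: [2.046, 1.926, -0.45]
ft_force: [0.6, 7.4, -3.7]
grip_width: -0.0
t 10.05 rest mm [153.    1.8  99.3] ee [0.6162 0.1578 0.0993] F rest [ 7.38 -0.16 -3.7 ] w -0.0
time_s: 10.55
ee_pos: [0.6162, 0.1578, 0.0993]
ee_rot: [2.046, 1.926, -0.45]
ft_force: [0.3, 7.3, -4.0]
grip_width: 0.0002
t 10.55 rest mm [153.    1.8  99.3] ee [0.6162 0.1578 0.0993] F rest [ 7.25  0.16 -3.97] w 0.2
```

```bash
python3 -m jog '[[[-0.6,0,0],[0,0,0]],[[0,0,0],[0,0,0]],[[0,0,0],[0,0,0]],[[0,0,0],[0,0,0]]]'; python3 -c "
from h import *
st()"; python3 -m jog '[[[0,0,0],[0,0,0]],[[0,0,0],[0,0,0]],[[0,0,0],[0,0,0]],[[0,0,0],[0,0,0]],[[0,0,0],[0,0,0]],[[0,0,0],[0,0,0]]]'; python3 -c "
from h import *
st()";
```

```text
time_s: 11.05
ee_pos: [0.6162, 0.1578, 0.0994]
ee_rot: [2.046, 1.927, -0.449]
ft_force: [-0.0, 8.0, -3.6]
grip_width: -0.0003
t 11.05 rest mm [153.    1.8  99.4] ee [0.6162 0.1578 0.0994] F rest [ 7.94  0.5  -3.63] w -0.3
time_s: 11.8
ee_pos: [0.6162, 0.1578, 0.0994]
ee_rot: [2.046, 1.927, -0.449]
ft_force: [0.5, 7.6, -4.0]
grip_width: 0.0001
t 11.8 rest mm [153.    1.8  99.4] ee [0.6162 0.1578 0.0994] F rest [ 7.61 -0.04 -4.04] w 0.1
```

```bash
python3 -m jog '[[[-0.8,0,0],[0,0,0]],[[0,0,0],[0,0,0]],[[0,0,0],[0,0,0]]]'; python3 -c "
from h import *
st()"
```

```text
time_s: 12.18
ee_pos: [0.6162, 0.1578, 0.0996]
ee_rot: [2.046, 1.928, -0.448]
ft_force: [0.1, 9.6, -5.8]
grip_width: 0.0003
t 12.18 rest mm [153.    1.8  99.6] ee [0.6162 0.1578 0.0996] F rest [ 9.61  0.47 -5.76] w 0.3
```

```bash
python3 -m jog '[[[0,0,0],[0,0,0]],[[0,0,0],[0,0,0]],[[0,0,0],[0,0,0]],[[0,0,0],[0,0,0]],[[0,0,0],[0,0,0]]]';python3 -m jog '[[[0,0,0],[0,0,0]],[[0,0,0],[0,0,0]],[[0,0,0],[0,0,0]],[[0,0,0],[0,0,0]],[[0,0,0],[0,0,0]]]'; python3 -c "
from h import *
st()"
```

```text
time_s: 12.8
ee_pos: [0.6162, 0.1578, 0.0996]
ee_rot: [2.046, 1.928, -0.448]
ft_force: [0.3, 10.4, -4.8]
grip_width: 0.0005
time_s: 13.42
ee_pos: [0.6162, 0.1578, 0.0996]
ee_rot: [2.046, 1.928, -0.448]
ft_force: [0.4, 9.4, -4.0]
grip_width: 0.0002
t 13.43 rest mm [153.    1.8  99.6] ee [0.6162 0.1578 0.0996] F rest [ 9.45  0.17 -4.02] w 0.2
```

```bash
python3 -m jog '[[[6,0,0],[0,0,0]],[[15,0,0],[0,0,0]],[[20,0,0],[0,0,0]],[[0,0,-40],[0,0,0]],[[0,0,-40],[0,0,0]],[[0,0,-40],[0,0,0]],[[0,0,-40],[0,8.3,0]],[[0,0,0],[0,8.3,0]],[[0,0,0],[0,8.4,0]],[[0,0,0],[0,0,0]]]' 50; python3 -c "
from h import *
go([.446,-.228,.25],False);snap('scene','sc5');crop('sc5',250,240,200,150,4,'sc5c')"
```

```text
time_s: 14.68
ee_pos: [0.6233, 0.2555, 0.2285]
ee_rot: [2.294, 2.145, -0.0]
ft_force: [0.9, 0.6, 0.0]
grip_width: 0.0497
t 14.68 rest mm [250.9   0.8 228.5] ee [0.6233 0.2555 0.2285] F rest [ 0.66 -0.88  0.02] w 49.7
tool shift mm [-494.3 -144.4  -21.3] tool z [ 0.    -0.001 -1.   ] x [ 0.067  0.998 -0.001]
```

View pics/sc5c.png

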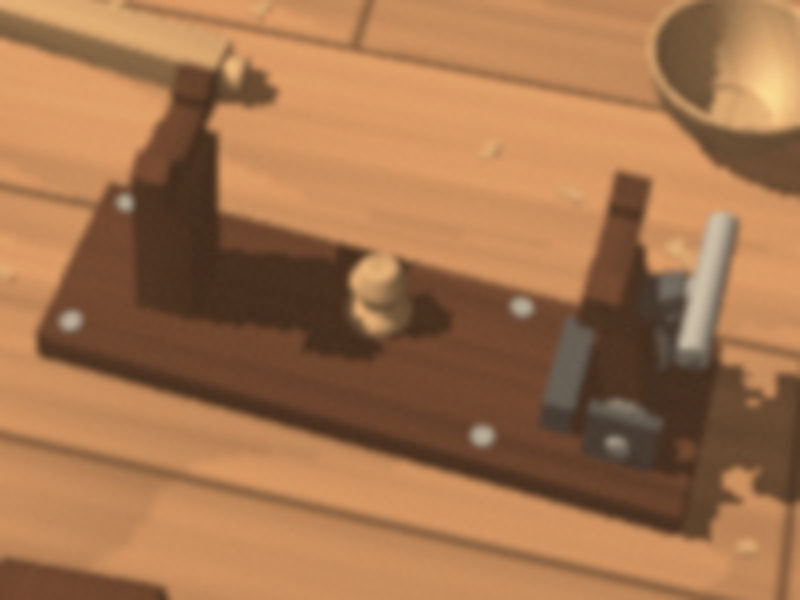

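```bash
python3 -m jog '[[[-47,-12,-2],[0,0,0]],[[-47,-12,-2],[0,0,0]],[[-47,-12,-2],[0,0,0]],[[-47,-12,-2],[0,0,0]],[[-47,-12,-2],[0,0,0]],[[-47,-12,-2],[0,0,0]],[[-47,-12,-2],[0,0,0]],[[-47,-12,-2],[0,0,0]],[[-47,-12,-2],[0,0,0]],[[-47,-12,-2],[0,0,0]],[[-47,-12,-2],[0,0,0]],[[-47,-12,-2],[0,0,4.1]]]';python3 -m jog '[[[0,0,0],[0,0,0]],[[0,0,0],[0,0,0]]]'; python3 -c "
from h import *
go([.446,-.228,.25],False);snap('wrist','w5')"
```

```text
time_s: 16.23
ee_pos: [0.4449, -0.2951, 0.2517]
ee_rot: [-2.361, -2.07, 0.002]
ft_force: [0.2, 0.7, 0.2]
grip_width: 0.0498
time_s: 16.48
ee_pos: [0.445, -0.2936, 0.2515]
ee_rot: [-2.36, -2.071, 0.001]
ft_force: [0.0, -0.3, 0.6]
grip_width: 0.0506
t 16.48 rest mm [-308.1  144.6  251.5] ee [ 0.445  -0.2936  0.2515] F rest [-0.31 -0.03  0.61] w 50.6
tool shift mm [65.2 -7.6  1.6] tool z [-0.002  0.001 -1.   ] x [0.13  0.991 0.   ]
```

View pics/w5.png

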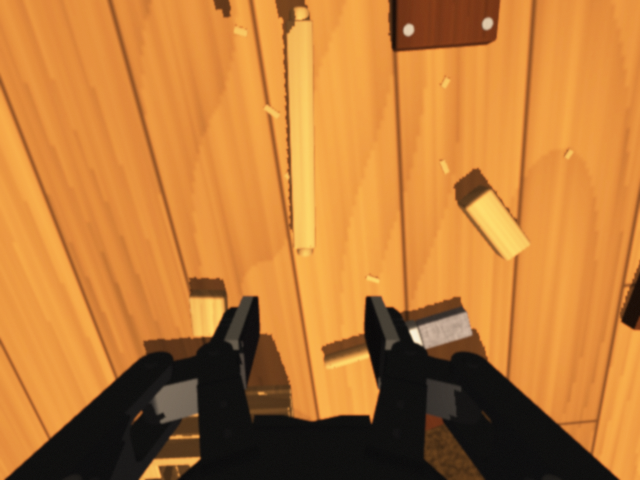

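```bash
python3 - <<'E'
from h import *
L=load('w5');d=L['d'];v,u=np.mgrid[:480,:640];P=(np.stack([(u-L['cx'])/L['f']*d,(v-L['cy'])/L['f']*d,d],-1)-L['t'])@L['R']
m=(u>275)&(u<330)&(v<262)&(P[...,2]>.022)&(P[...,2]<.032)&(d>0)
Q=P[m][:,:2].astype(np.float32);r=cv2.minAreaRect(Q*1000);print(m.sum(),r,np.median(P[m][:,2]))
for a in [(289,22),(311,20),(293,247),(313,247)]: print(pt(L,*a,.026))
go([.446,-.228,.25],False)
E
```

```text
5756 ((443.51641845703125, -226.76617431640625), (254.39122009277344, 26.048887252807617), 83.32283782958984) 0.02651524059232388
[ 0.4475273  -0.11252471  0.026     ]
[ 0.46858987 -0.11365593  0.026     ]
[ 0.41734859 -0.33869567  0.026     ]
[ 0.44065944 -0.34177022  0.026     ]
t 16.52 rest mm [-307.8  144.6  251.6] ee [ 0.4451 -0.2932  0.2516] F rest [0.63 0.05 0.8 ] w 50.3
tool shift mm [64.8 -7.5  1.6] tool z [-0.001  0.001 -1.   ] x [0.129 0.992 0.001]
```

```bash
python3 -m jog '[[[33,-5,0],[0,0,0]],[[32,-4.6,0],[0,0,0]],[[0,0,45],[0,0,0]],[[0,0,50],[0,0,0]],[[0,0,50],[0,0,0]],[[0,0,45],[0,0,0]],[[0,0,30],[0,0,0]],[[0,0,0],[0,0,0]],[[0,0,0],[0,0,0]]]'; python3 -c "
from h import *
go([.444,-.2275,.004],False);snap('side','s6');crop('s6',270,230,130,140,4.2,'s6c')"
```

```text
time_s: 17.65
ee_pos: [0.4437, -0.2287, 0.0328]
ee_rot: [2.363, 2.07, 0.0]
ft_force: [-0.1, 0.7, 0.2]
grip_width: 0.0503
t 17.65 rest mm [-243.4  150.    32.8] ee [ 0.4437 -0.2287  0.0328] F rest [0.72 0.14 0.23] w 50.3
tool shift mm [ 1.2  0.2 28.8] tool z [ 0.  0. -1.] x [0.131 0.991 0.   ]
```

View pics/s6c.png

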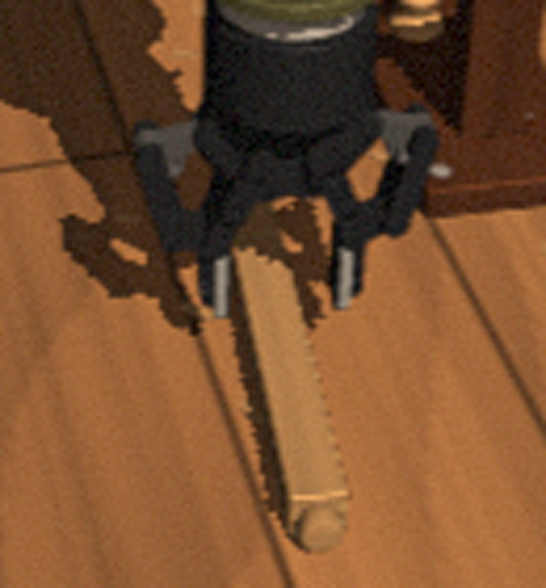

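Fingers straddle the blank squarely in the view. Going down and closing.

```bash
python3 -m jog '[[[1,0,14],[0,0,0]],[[0,0,13],[0,0,0]],[[0,0,0],[0,0,0]],[[0,0,0],[0,0,0]]]'; python3 -m jog '[[[0,0,0],[0,0,0]],[[0,0,0],[0,0,0]],[[0,0,0],[0,0,0]],[[0,0,0],[0,0,0]],[[0,0,0],[0,0,0]],[[0,0,0],[0,0,0]]]' 15;  python3 -c "
from h import *
st()"
```

```text
time_s: 18.2
ee_pos: [0.4429, -0.2285, 0.0049]
ee_rot: [-2.365, -2.068, 0.001]
ft_force: [-0.5, -0.4, 0.4]
grip_width: 0.0502
time_s: 18.95
ee_pos: [0.4432, -0.2286, 0.0055]
ee_rot: [2.364, 2.068, 0.0]
ft_force: [-1.1, 0.7, 5.3]
grip_width: 0.0247
t 18.95 rest mm [-243.4  150.6    5.5] ee [ 0.4432 -0.2286  0.0055] F rest [0.6  1.11 5.31] w 24.7
```

```bash
python3 -m jog '[[[0,0,-10],[0,0,0]],[[0,0,-30],[0,0,0]],[[0,0,-45],[0,0,0]],[[0,0,-45],[0,0,0]],[[0,0,-45],[0,0,0]],[[0,0,-40],[0,0,0]],[[0,0,0],[0,0,0]],[[0,0,0],[0,0,0]]]'; python3 -c "
from h import *
go([0,0,220]);snap('side','s7');snap('wrist','w7')"
```

```text
time_s: 19.95
ee_pos: [0.4425, -0.2283, 0.22]
ee_rot: [-2.365, -2.068, 0.0]
ft_force: [0.0, -0.3, -2.0]
grip_width: 0.0246
t 19.95 rest mm [-243.1  151.2  220. ] ee [ 0.4425 -0.2283  0.22  ] F rest [-0.26 -0.03 -1.98] w 24.6
tool shift mm [253.3 133.4  -0. ] tool z [-0.  0. -1.] x [0.133 0.991 0.   ]
```

View pics/s7.png

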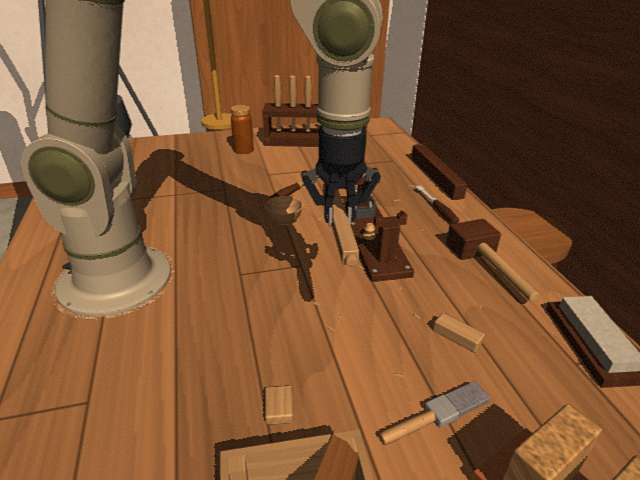

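View pics/w7.png

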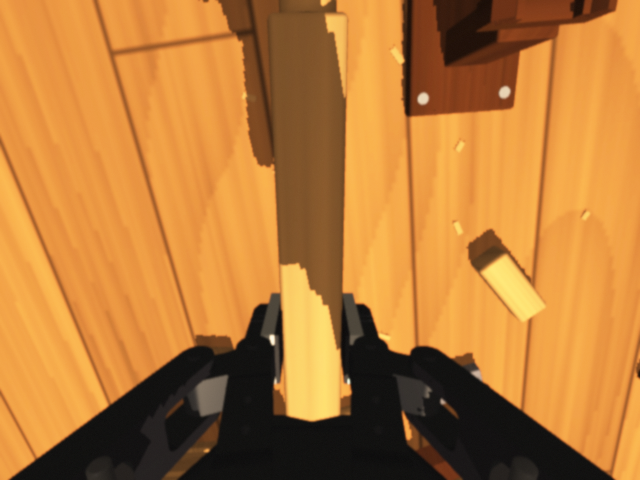

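```bash
python3 - <<'E'
from h import *
L=load('w7');d=L['d'];v,u=np.mgrid[:480,:640];P=(np.stack([(u-L['cx'])/L['f']*d,(v-L['cy'])/L['f']*d,d],-1)-L['t'])@L['R']
p,R=st()
m=(u>255)&(u<360)&(v<285)&(P[...,2]>.225)&(d>0)
T=(P[m]-p)@R*1000
print(m.sum(),'z vs x fit',np.polyfit(T[:,0],T[:,2],1),'xmax',np.percentile(T[:,0],[50,99,99.9]))
for lo in range(20,130,20):
    k=(T[:,0]>lo)&(T[:,0]<lo+20);print(lo,np.percentile(T[k,1],[1,50,99]).round(1))
for a in [(270,14),(347,14),(280,285),(341,285)]: print((R.T@(pt(L,*a,p[2]+.0205)-p)*1000).round(1))
E
```

```text
t 20.05 rest mm [-243.   151.4  219.1] ee [ 0.4423 -0.2281  0.2191] F rest [-0.62  0.35 -1.43] w 24.7
20323 z vs x fit [ 1.15053292e-02 -2.19032602e+01] xmax [ 80.71029823 121.45761202 123.07074842]
20 [-12.6   0.3  12.7]
40 [-12.7  -0.   12.6]
60 [-13.   -0.3  12.4]
80 [-13.1  -0.6  12.2]
100 [-13.3  -0.6  12. ]
120 [-10.6  -0.5   9. ]
[117.2 -12.5 -20.4]
[117.2  11.8 -20.5]
[ 22.5 -12.3 -20.5]
[ 22.4  12.5 -20.5]
```

```bash
python3 -m jog '[[[30,16,0],[0,0,0]],[[42,22,0],[0,0,0]],[[42,22,0],[0,0,0]],[[42,22,0],[0,0,0]],[[42,22,0],[0,0,0]],[[30,16,0],[0,0,0]],[[15,8,0],[0,0,0]],[[9,5,0],[0,0,-3.5]],[[0,0,0],[0,0,0]],[[0,0,0],[0,0,0]],[[0,0,0],[0,0,0]]]'; python3 -c "
from h import *
go([-1,0,160])"
```

```text
time_s: 21.42
ee_pos: [0.6081, 0.0024, 0.2203]
ee_rot: [2.302, 2.137, -0.0]
ft_force: [0.4, -0.3, -1.6]
grip_width: 0.0249
t 21.43 rest mm [ -2.6   0.3 220.3] ee [0.6081 0.0024 0.2203] F rest [-0.25 -0.39 -1.59] w 24.9
tool shift mm [ 1.6  0.3 60.3] tool z [-0. -0. -1.] x [ 0.074  0.997 -0.   ]
```

```bash
python3 -m jog '[[[1,0,20],[0,0,0]],[[0.6,0.3,20],[0,0,0]],[[0,0,15],[0,0,0]],[[0,0,3],[0,0,0]],[[0,0,0],[0,0,0]],[[0,0,0],[0,0,0]]]'; python3 - <<'E'
from h import *
st();snap('scene','sc8');snap('side','s8')
crop('sc8',250,190,220,180,3.6,'sc8c');crop('s8',290,110,140,180,3.3,'s8c')
for fn in('sc8','s8'):
    L=load(fn);d=L['d'];v,u=np.mgrid[:480,:640];P=(np.stack([(u-L['cx'])/L['f']*d,(v-L['cy'])/L['f']*d,d],-1)-L['t'])@L['R']
    m=d>0;Q=P[m];x=(Q-org)@ex*1e3;y=(Q-org)@ey*1e3;z=Q[:,2]*1e3
    for lo,hi in[(-130,-112),(-112,-90),(-90,-65),(-65,-45),(45,65),(65,85),(85,112),(112,130)]:
        k=(x>lo)&(x<hi)&(abs(y)<25)&(z>145)
        if k.sum()>5: print(fn,lo,k.sum(),'y',np.percentile(y[k],[2,50,98]).round(1),'z',np.percentile(z[k],[2,50,98]).round(1))
    k=(abs(y)<12)&(z>148)&(abs(x)>60);print(x[k].min(),x[k].max())
    for lo,hi in[(-112,-88),(85,112)]:
        k=(x>lo)&(x<hi)&(abs(y)<45)&(z>115)&(z<145);print(fn,'fork',lo,np.percentile(x[k],[2,50,98]).round(1),np.percentile(y[k],[1,99]).round(1),np.percentile(z[k],[99]).round(1))
E
```

```text
time_s: 22.18
ee_pos: [0.6093, 0.0051, 0.1628]
ee_rot: [2.3, 2.139, 0.001]
ft_force: [0.1, -0.0, -1.5]
grip_width: 0.0249
t 22.18 rest mm [ 1.000e-01 -8.000e-01  1.628e+02] ee [0.6093 0.0051 0.1628] F rest [-0.   -0.07 -1.54] w 24.9
sc8 -130 80 y [-14.   -6.9   6.5] z [164.2 177.1 183. ]
sc8 -112 257 y [-15.7 -11.5   9.4] z [159.2 181.  185.1]
sc8 -90 289 y [-15.5 -11.5  10.5] z [158.9 181.1 184.8]
sc8 -65 314 y [-22.8 -11.8  18.7] z [159.4 182.3 566.5]
sc8 45 620 y [-24.3 -12.9  11.7] z [160.5 487.3 538.4]
sc8 65 259 y [-15.3 -11.3  10.5] z [159.1 181.2 184.7]
sc8 85 351 y [-15.5 -11.4  10.1] z [159.5 180.9 184.4]
sc8 112 156 y [-14.8  -7.5   8.6] z [161.2 177.2 184.6]
-125.92079713904383 129.0440510196758
sc8 fork -112 [-108.6  -98.5  -91.6] [-35.5  14.5] [142.4]
sc8 fork 85 [ 91.2  99.7 109.7] [-35.8  12.4] [143.5]
s8 -130 130 y [-12.2   2.3  11.9] z [162.  174.9 184.6]
s8 -112 100 y [-13.5   5.3  12.3] z [161.5 183.  185.6]
s8 -90 108 y [-12.6   6.8  12.6] z [161.4 183.1 185.2]
s8 -65 1444 y [-23.1   3.7  24.1] z [182.4 496.5 546.9]
s8 45 18 y [-13.3  11.4  12.3] z [160.5 171.2 184. ]
s8 65 9 y [ 3.6 11.  11.7] z [159.9 163.8 184.7]
s8 85 25 y [-6.5  2.3 12.2] z [160.4 184.  185.3]
-129.30756720678886 1389.2551427315502
s8 fork -112 [-111.3 -107.8  -93.2] [-33.9  35.8] [143.1]
s8 fork 85 [ 87.3  92.3 107.6] [-6.2 35.6] [143.8]
```

View pics/sc8c.png

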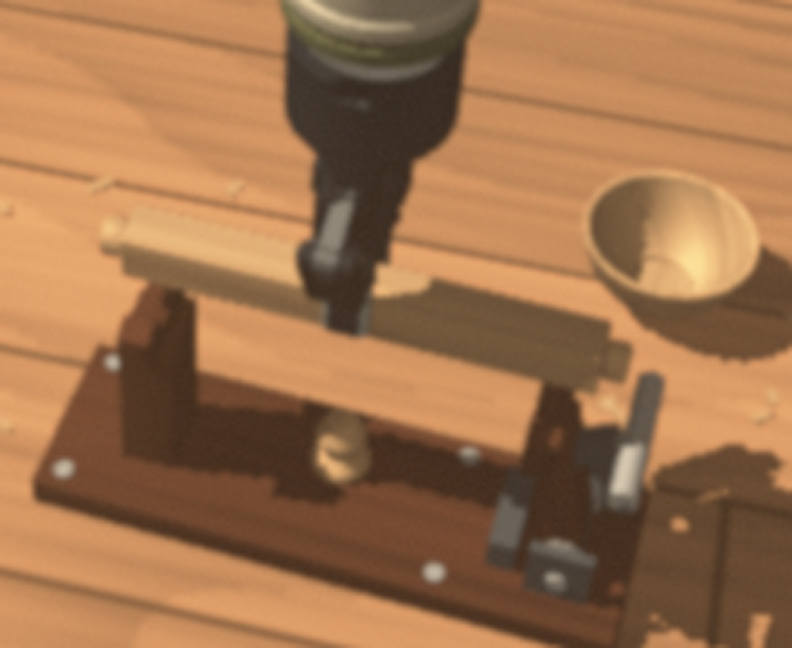

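View pics/s8c.png

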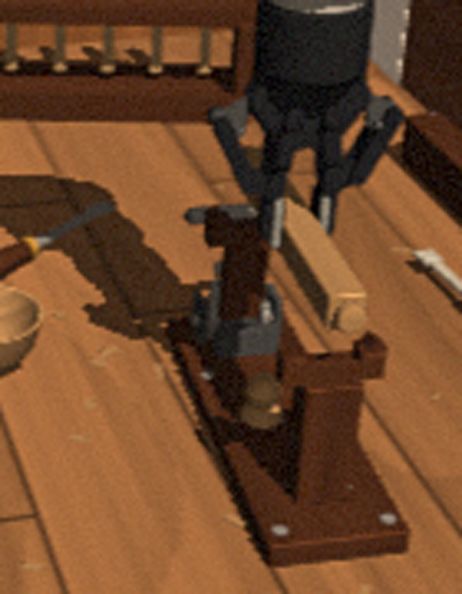

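```bash
python3 -m jog '[[[-1.5,-1.5,6],[0,0,0]],[[0,0,8],[0,0,0]],[[0,0,6],[0,0,0]],[[0,0,4],[0,0,0]],[[0,0,0],[0,0,0]],[[0,0,0],[0,0,0]]]'; python3 -c "
from h import *
st()"; python3 -m jog '[[[0,0,2],[0,0,0]],[[0,0,1.5],[0,0,0]],[[0,0,0],[0,0,0]]]'; python3 -c "
from h import *
st()"
```

```text
time_s: 23.02
ee_pos: [0.6074, 0.0037, 0.1382]
ee_rot: [2.3, 2.139, 0.0]
ft_force: [-0.4, -0.4, -0.5]
grip_width: 0.0251
t 23.02 rest mm [ -1.3   1.  138.2] ee [0.6074 0.0037 0.1382] F rest [-0.47  0.37 -0.48] w 25.1
time_s: 23.4
ee_pos: [0.6072, 0.0038, 0.1345]
ee_rot: [-2.3, -2.14, 0.0]
ft_force: [-0.8, -0.4, -2.0]
grip_width: 0.025
t 23.4 rest mm [ -1.3   1.2 134.5] ee [0.6072 0.0038 0.1345] F rest [-0.42  0.8  -2.03] w 25.0
```

```bash
python3 -m jog '[[[0,0,1],[0,0,0]],[[0,0,0],[0,0,0]]]'; python3 -c "
from h import *
st()"; python3 -m jog '[[[0,0,1],[0,0,0]],[[0,0,0],[0,0,0]]]'; python3 -c "
from h import *
st()"
```

```text
time_s: 23.65
ee_pos: [0.6073, 0.0037, 0.1336]
ee_rot: [2.3, 2.14, 0.0]
ft_force: [-0.4, -0.0, -0.8]
grip_width: 0.0249
t 23.65 rest mm [ -1.3   1.1 133.6] ee [0.6073 0.0037 0.1336] F rest [-0.03  0.43 -0.82] w 24.9
time_s: 23.9
ee_pos: [0.6073, 0.0038, 0.1335]
ee_rot: [2.3, 2.139, 0.001]
ft_force: [-2.6, 0.5, 8.5]
grip_width: 0.0246
t 23.9 rest mm [ -1.3   1.1 133.5] ee [0.6073 0.0038 0.1335] F rest [0.32 2.66 8.52] w 24.6
```

```bash
python3 -m jog '[[[0,0,-0.6],[0,0,0]],[[0,0,0],[0,0,0]]]'; python3 -c "
from h import *
st();snap('side','s9');snap('scene','sc9');crop('s9',290,140,120,150,4,'s9c');crop('sc9',250,190,220,180,3.6,'sc9c')"
```

```text
time_s: 24.15
ee_pos: [0.6073, 0.0037, 0.1335]
ee_rot: [2.3, 2.139, 0.0]
ft_force: [-1.7, -0.4, 6.0]
grip_width: 0.0249
t 24.15 rest mm [ -1.3   1.1 133.5] ee [0.6073 0.0037 0.1335] F rest [-0.46  1.66  6.02] w 24.9
```

View pics/s9c.png

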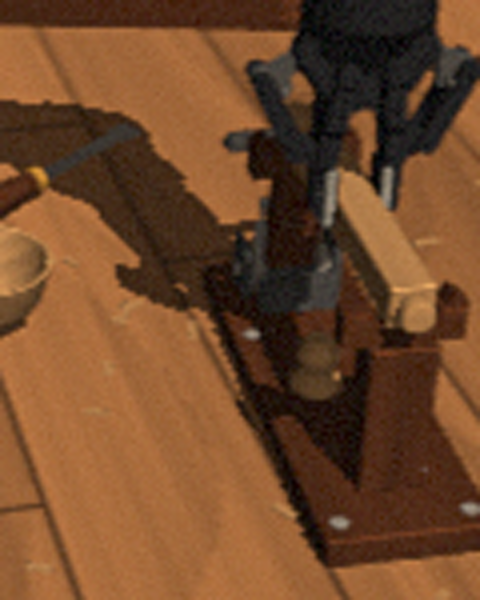

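View pics/sc9c.png

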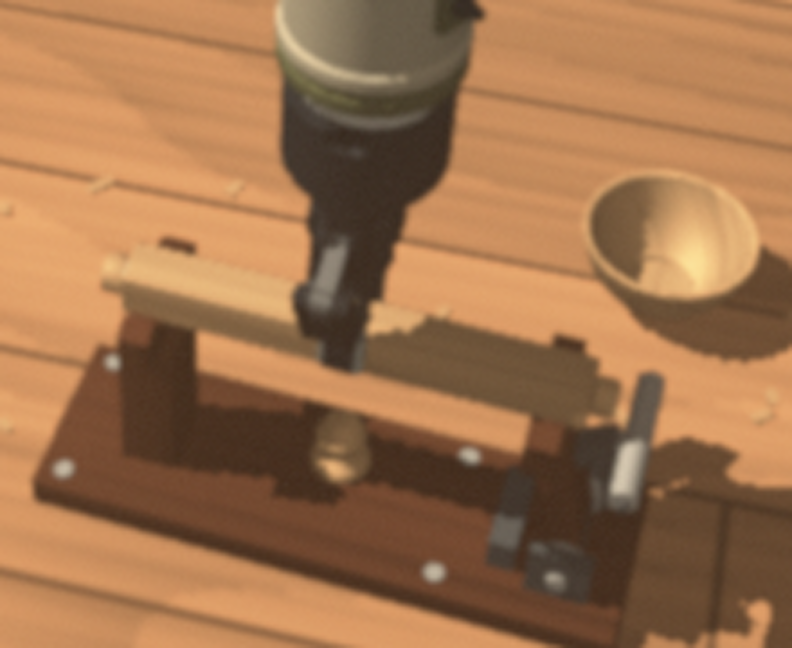

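```bash
cat > chk.py <<'E'
from h import *
import sys
for fn in sys.argv[1:]:
    L=load(fn);d=L['d'];v,u=np.mgrid[:480,:640];P=(np.stack([(u-L['cx'])/L['f']*d,(v-L['cy'])/L['f']*d,d],-1)-L['t'])@L['R']
    m=d>0;Q=P[m];x=(Q-org)@ex*1e3;y=(Q-org)@ey*1e3;z=Q[:,2]*1e3
    for lo,hi in[(-130,-117),(-112,-90),(-90,-65),(-30,30),(65,85),(85,112),(117,130)]:
        k=(x>lo)&(x<hi)&(abs(y)<18)&(z>148)&(z<165);w=(x>lo)&(x<hi)&(abs(y)<18)&(z>128)&(z<165)
        if k.sum()>5: print(fn,lo,k.sum(),'y',np.percentile(y[w],[2,98]).round(1),'ztop',np.percentile(z[k],[50,90]).round(1))
    k=(abs(y)<12)&(z>130)&(z<160)&(abs(x)<140);print(x[k].min(),x[k].max())
E
python3 chk.py s9 sc9
```

```text
s9 -130 29 y [-9.  11.8] ztop [150. 152.]
s9 -112 69 y [-16.8  16.1] ztop [154.5 156. ]
s9 -90 78 y [-10.3  14.1] ztop [154.6 155.9]
s9 -30 149 y [-17.5  16.7] ztop [154.9 160. ]
s9 65 8 y [ 3.5 12.9] ztop [154.4 155. ]
s9 85 24 y [-3.4 17.8] ztop [154.8 156.2]
-131.43903266420392 125.6419907603342
sc9 -130 25 y [-9.8  5.3] ztop [149.4 150.5]
sc9 -112 157 y [-17.3  11. ] ztop [153.3 155.1]
sc9 -90 181 y [-13.9  11.9] ztop [153.3 154.9]
sc9 -30 203 y [-17.   13.5] ztop [152.9 155. ]
sc9 65 157 y [-13.5  12.3] ztop [152.9 154.5]
sc9 85 221 y [-14.6  12.3] ztop [152.9 154.6]
sc9 117 28 y [-9.8  7.1] ztop [149.2 151.1]
-127.72936230755758 127.5572992123939
```

```bash
python3 -m jog '[[[0,0,-0.8],[0,0,0]],[[0,0,0],[0,0,0]],[[0,0,0],[0,0,0]],[[0,0,0],[0,0,0]]]' 50; python3 -c "
from h import *
st()"; python3 -m jog '[[[0,0,-5],[0,0,0]],[[0,0,-15],[0,0,0]],[[0,0,-30],[0,0,0]],[[0,0,-40],[0,0,0]],[[0,0,-40],[0,0,0]],[[-20,0,-20],[0,0,0]],[[0,0,0],[0,0,0]],[[0,0,0],[0,0,0]],[[0,0,0],[0,0,0]]]'; python3 -c "
from h import *
st();snap('side','s10');snap('scene','sc10');crop('s10',290,140,120,150,4,'s10c')"; python3 chk.py s10 sc10
```

```text
time_s: 24.75
ee_pos: [0.6072, 0.0037, 0.1338]
ee_rot: [-2.3, -2.14, 0.0]
ft_force: [0.4, 0.4, -0.2]
grip_width: 0.0498
t 24.75 rest mm [ -1.3   1.2 133.8] ee [0.6072 0.0037 0.1338] F rest [ 0.41 -0.37 -0.17] w 49.8
time_s: 25.88
ee_pos: [0.6053, -0.0153, 0.283]
ee_rot: [-2.298, -2.14, 0.002]
ft_force: [0.6, -0.4, 0.7]
grip_width: 0.0504
t 25.88 rest mm [-20.5   1.9 283. ] ee [ 0.6053 -0.0153  0.283 ] F rest [-0.35 -0.62  0.71] w 50.4
s10 -130 30 y [-9.8 10.4] ztop [150.5 152.4]
s10 -112 70 y [-15.9  17.5] ztop [154.8 155.9]
s10 -90 75 y [-11.2  14.1] ztop [154.6 155.7]
s10 -30 155 y [-10.7  14.2] ztop [154.6 155.9]
s10 65 42 y [-9.4 14.5] ztop [154.7 155.6]
s10 85 50 y [-10.1  17.6] ztop [154.7 156. ]
-131.14843273312908 129.2812692627704
sc10 -130 31 y [-10.1   6.6] ztop [149.7 151. ]
sc10 -112 156 y [-17.6  11.5] ztop [152.9 154.9]
sc10 -90 185 y [-14.   11.7] ztop [153. 155.]
sc10 -30 449 y [-13.6  12.3] ztop [152.9 154.8]
sc10 65 159 y [-13.   12.9] ztop [152.8 155. ]
sc10 85 218 y [-15.7  13.6] ztop [153.  154.7]
sc10 117 30 y [-8.5  7.8] ztop [149.5 150.3]
-127.35157273911932 127.5683392179212
```

View pics/s10c.png

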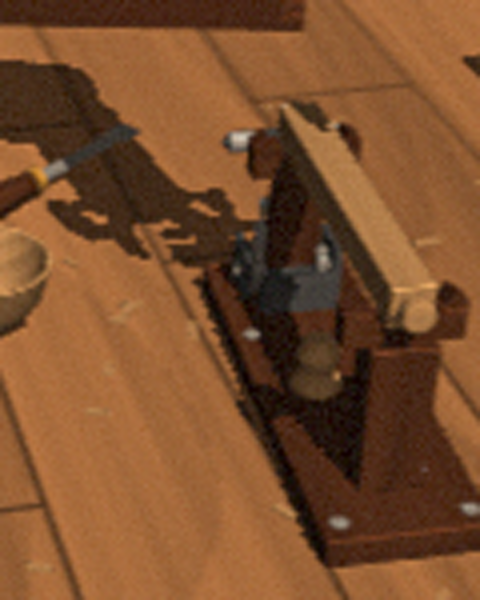

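View pics/sc10.png

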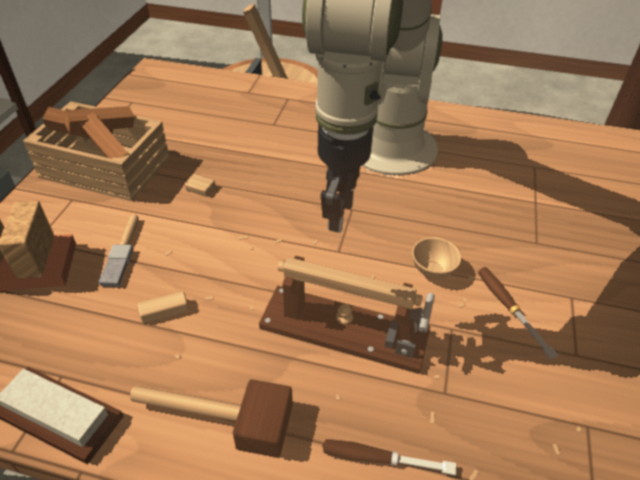

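The blank lies in both forks (post fork near pixel 292,265, leg fork near 410,292). The bowl, gouge, offcuts, brush and finial are where they started, and the gripper is well clear.

```bash
python3 -c "
from h import *
print(robot.sign_off())"
```

```text
the job is handed in; nothing more can be done
None
```

The carving rest is set up, the blank is lying in both forks, and the job was handed in at about 26 s of the 72 s.

- **Leg:** I pushed the roller bar with the shut fingers, reading at most about 5 N until the leg went over centre. It snapped to the inner stop.
- **Proof push:** I leaned on the bar with 9.4–10.4 N level, about 10–11.5 N in total, for about 1.25 s. This came after about 2 s at roughly 8 N, because the force rose more slowly than I expected. The highest reading on the leg was about 11.5 N, and it stayed at the stop when I backed off.
- **Blank:** I gripped it at its middle, lowered it until the wrist read 8.5 N, and eased off to 6 N before opening the fingers.
- **Last checks:** In the depth images the blank's top is level at 153–155 mm, against 154 mm expected. Its ends are about 127–131 mm either side of the rest's centre, so it is centred within 1–2 mm. The scene and side cameras disagree by about 2 mm on its sideways position, which is within their calibration. By eye, nothing around the rest moved, and the gripper was about 130 mm above the blank.

No check failed.

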